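# Lift the black dauber out of its dock with tongs

## Robot

A 6-joint arm with a two-finger parallel gripper is mounted at the origin on the work surface. World frame = base frame: x ahead of the robot, y to its left, z up, the work surface at z = 0. Lengths are in mm, angles in rad, forces in N, time in s.
With the tool pointing down it reaches from about 350 to 1000 mm from the base axis. Payload 7.1 kg.
Tool frame: the origin (TCP) lies midway between the tips of the shut fingers; the grasp point (between the pads) lies 19 mm behind it (r.grip_point_offset is the distance from the TCP to the grasp point, in mm); z points along the fingers, y is the line along which they close (so a half turn about z gives the same grasp; the last joint's range is limited). The gripper opens to 85 mm and grips with 20 to 120 N. Pads are 22 mm wide; open, the fingers measure 114 mm over their backs; the gripper's body (76 mm by 85 mm) begins 54 mm behind the grasp point. The pads swing forward as they close: fully open they stand 13 mm farther back than shut.
Start: joints at [-1.18, 0.423, 1.63, -0, 1.089, -0.019], TCP at [249.032, -573.226, 231.319] pointing down, gripper open.
Joint ranges: [-3, 3], [-0.9, 2.11], [0.09, 2.58], [-1.31, 4.45], [0.11, 2.69], [-2.54, 2.54]. Speed limits (rad/s): [2.39, 2.39, 3.01, 3.14, 3.14, 3.14].

## Interface

Orientations are given as a rotation vector (axis times angle).
In Python, from station import r, get_image, order, spot_in, outline_of gives the robot as it stands.
- The arm moves only by the tool carry_out, never from a script. Its argument "motion" is a list of rows, each a list of 3 entries, a list of its own where there are three numbers: the shift along the world's x, y, z normalised to -1 to 1, where 1 is 250 mm, then the turn, a rotation vector about the world's x, y, z normalised to -1 to 1, where 1 is 45 degrees, then the opening, from 0 (shut) to 1 (fully open). In form: [[[dx, dy, dz], [rx, ry, rz], grip], ...]. A call has 1 to 10 rows; each row is the pose to reach, as a shift and turn from the pose commanded when the call began; what a row does not reach only later rows make up. A row lasts 1/8 s, in which the tool goes at most 62.5 mm and 10.7 degrees, less where a joint would pass 70% of its speed; a pose out of reach is approached as far as the arm can. A call with a number of a shift or a turn outside -1 to 1 is refused whole. A call with a gripper value outside its range is refused whole. The fingers move at their own pace and stop on an object; "newtons" is the grip in N (left out, the last holds). Time passes only in rows, so rows that repeat a pose let the fingers close. It gives the time, the measured TCP pose, the force, the opening and the grip force at its end, in the units of the state.
- r.state(): the state, without advancing time (a new reading comes with each control period).
- get_image(name): name is "scene" or "side" or "wrist"; returns a dict with "color" (420x560x3 uint8, blue, green, red), "range_z" (420x560 float32, mm along the optical axis (not along the pixel's ray), 0 where there is no reading), "vertical_fov" (degrees; the focal length in pixels is half the picture's height over the tangent of half this angle, whatever the lens; pixels are square), "cx", "cy" (the principal point, pixels), "R" (3x3) and "t" (3): a world point X has camera coordinates R X + t. Camera axes: x right, y down, z forward; pixel columns grow to the right and rows downward; lengths in mm; the calibration is good to about 2 mm. A picture is of the moment at which its call begins.
- order.job_done(): hands the job in; it is judged then, once.
Trained networks look in a picture, given as the dict that the camera call returned (one of the last four; its "shot" number tells which), for a name from the list of things; names that differ only in an ending like _2 or _b are one class to them, and where a whole thing is asked for, a point or a joint stands for the part that bears it (a point fixed in the world has none). Each returns a list of dicts, best first, with "conf" (0 to 1); they miss things now and then, are a little off and sometimes report something else, mostly with a low value. They report only what shows in the picture. A call takes as long as a camera call. They do not tell look-alikes from the thing itself.
- spot_in(picture, thing): "location" ([row, column] in pixels, amid what is visible of it).
- outline_of(picture, thing): "region" (420x560 bool, what is visible of it) and "location" ([row, column] in pixels, amid what is visible of it).
The state is a dict: "clock": time; "joint_pos": joint angles; "dq": joint speeds; "effort": joint torques, N m; "tool_pos": TCP position; "tool_rot": TCP orientation; "force": force on the tool from outside, world axes, zero at the start; "wrist_torque": the same for the moment, N m; "gripper_width": finger opening in mm; "grip_force": force on a finger pad.
Only numpy, scipy, OpenCV 4.12 (cv2) and the standard library are available. Lean on these libraries where they do the work, as an engineer would, in place of code of your own. Each camera call takes 0.05 s, during which the arm holds its last target. There are 200 camera calls.

## Task

The dauber is sticky with fresh black polish, so it must not be touched by the gripper: first draw the red-headed keeper pin up out of its bore and through the dauber's eye, stand it in the notch at the side of the dock and let go of it. Then take the sprung tongs out of their stand, close their tips on the dauber's upright knob, lift the dauber straight out until it is at least 10 cm above where it sat, still roughly upright, and finish while holding it there in the closed tongs. Leave the tins, brush, stretcher and bottle where they are, and leave the pin in the notch.

Things in the scene. Friction and masses are not known exactly. Their poses are not given: they have to be found in the camera images.
- tray: Fixed white tray (all in mm), 270 (x) x 360 (y), rim 22, floor 4 thick; origin under its centre on the table. On its floor a grey dock, top 30 above the table, from x -93 to -37 and y -78 to 47. In it at x = -65, along +y: dauber's well (y -50), pin's bore (y -4), notch (y 34). At tray +x of the dock lie a brush and a stretcher; a tin lies off each end.
- well (a point): Centre of the round dauber well, at the height of the dock's top. Well 44 mm across, 10 deep. Axes as the tray's.
- bore (a point): Centre of the round upright bore of the pin, at the height of the dock's top. 12 mm across, 26 deep. Axes as the tray's.
- notch (a point): Centre of the notch in the dock's +y end, at the height of the dock's top: an upright pocket 16 x 16 mm, 26 deep, with a 7 mm slit open to tray +y (too narrow for the pin). Axes as the tray's. A pin standing in it has its foot 26 mm below this point.
- pin_grip (a point): Loose upright keeper pin: steel shank 10 mm across, 34 long, chamfered foot; red round head 20 across, 34 high. Point on its axis, 56 above its foot, 12 below its top: grip here (lower down the fingertips would meet the dauber's tab). It stands on the bore's floor, through the eye in the tab; raised 36 mm it is clear of the tab.
- pin_foot (a point): Middle of the pin's flat lower end; z along the pin, up.
- pin: The pin, 25 to 50 g; origin as pin_foot.
- dauber_knob (a point): Centre of the dauber's upright blue knob, a cylinder 24 mm across and 34 high (from 17 below to 17 above this point), standing on a blue and black disc 40 across, 16 high. z up. The loose dauber sits in the well, this point 53 mm above the table.
- dauber: The dauber, 30 to 65 g; origin at the centre of its underside, 33 mm below dauber_knob; z up. A blue tab 24 mm wide, 5 thick, top level with the disc's, runs along its +y over the bore, to 59 mm from the axis; eye 15 across at 46 mm.
- stand: Fixed dark wooden stand for the tongs: 46 (x) x 100 (y) x 38 mm high, pocket 26 x 80 mm, its floor 10 mm above the table; origin under its centre on the table.
- tongs_grip (a point): Where to grip the tongs (see tongs): midway between the arms, 32 mm below the hinges, 38 below the top of the head, 94 above the table at the start. Own z up; own y: the direction in which the arms spread and are squeezed. The arms' orange outer faces are flat, 18 mm wide, from 2 to 62 mm below the hinges, 49 mm apart over the outside here at rest.
- tongs: Sprung tongs, 80 g, standing tips down in the stand: small orange head on top, two hinged arms geared to mirror each other. Origin midway between the tips' lower ends at rest. Tips are steel pads 20 mm wide, 22 high. With the arms parallel (tips 24 mm apart, 40 mm over the outside) the pads' middle is 75 mm and their lower end 86 mm below tongs_grip.
- tong_l (a joint): Swing of each tongs arm, rad: 0 at rest (splayed 0.15 rad, tips about 57 mm apart inside), 0.15 arms parallel, 0.24 shut. At tongs_grip the springs push out with 5 N at 0 and 9 N shut. Squeezed to 45 mm over the outside the tongs can be carried, tips about 40 mm apart; 1 mm less brings the tips 3.3 mm closer. Tip force is 0.3 x (grip less 7 N): grip the knob with about 40 N.
- tin_a: Closed polish tin with red lid, 76 mm across, 23 mm high, in the tray off the dock's -y end. Leave alone.
- tin_b: Closed polish tin with dark lid, 76 mm across, 23 mm high, in the tray off the dock's +y end. Leave alone.
- brush: Wooden shoe brush 48 x 150 x 40 mm high, long along its y, in the tray behind the dock. Leave alone.
- stretcher: Steel shoe stretcher with black turning knob, 245 mm long along its y, 50 mm wide, 30 mm high, at the back of the tray. Leave alone.
- bottle: Green plastic bottle 52 mm across, 120 mm high, on the other side of the tray from the stand. Leave alone.
Things that resemble listed ones, but are neither listed nor needed, are in the scene too. There is more than one size of the tongs; the one meant has the size given above. Of the things shaped like the pin, the red one is meant.

How it is judged:
By the outcome, as a careful person would: the job done as asked, in the order asked, and still so for the second after the job is handed in, while the arm keeps its last pose, push and grip.
It also fails if it takes over 51 s, if anything falls off the work surface, if the arm or the gripper's body presses on something with over 40 N, if the wrist force passes 120 N, or if a joint passes its speed limit or range.

## Working session

There is one attempt and no reset: what is moved stays moved. The work goes in short steps, Python scripts to look and compute and a tool call to move; the robot and the scene stay as the last step left them, time stands still between calls to the robot, and variables do not carry over. Pictures are saved under pics/ and viewed, at most 10 in all, crops included, and the job is handed in when it is done.

Besides the shell and the picture viewer there is one more tool, called as name(argument=value, ...), one argument or row to a line, values as JSON. carry_out: Moves the arm, as the interface text tells. Scaled input: -1 to 1 covers 250 mm each way for a shift and 45 degrees each way for a turn. Its arguments: {"type":"object","properties":{"motion":{"type":"array","items":{"type":"array"}},"newtons":{"type":"number"}},"required":["motion"]}

```bash
mkdir -p pics; cat > h.py <<'E'
import numpy as np, cv2
from station import r, get_image, order, spot_in, outline_of
def f(p): return p["color"].shape[0]/2/np.tan(np.radians(p["vertical_fov"])/2)
def cloud(p):
    z=p["range_z"].astype(float); v,u=np.mgrid[:z.shape[0],:z.shape[1]]
    c=np.stack([(u-p["cx"])/f(p)*z,(v-p["cy"])/f(p)*z,z],-1)
    w=(c-np.array(p["t"]).ravel())@np.array(p["R"]); w[z<=0]=np.nan
    return w
def px(p,X):
    c=np.array(p["R"])@np.array(X,float)+np.array(p["t"]).ravel(); return (c[1]/c[2]*f(p)+p["cy"], c[0]/c[2]*f(p)+p["cx"])
E
python3 - <<'E'
from h import *
s=r.state(); print({k:np.round(v,3) for k,v in s.items()}, r.grip_point_offset)
for n in ["scene","side"]:
    p=get_image(n); w=cloud(p); cv2.imwrite(f"pics/{n}0.png",p["color"]); np.savez(f"{n}0.npz",w=w,c=p["color"])
    print(n,p["vertical_fov"],"cam",np.round(-np.array(p["R"]).T@np.array(p["t"]).ravel()))
    for t in ["tray","pin","dauber","stand","tongs","tin_a","brush","stretcher","bottle"]:
        for o in outline_of(p,t)[:4]:
            q=w[o["region"]]; q=q[~np.isnan(q[:,0])]
            if len(q): print(t,round(o["conf"],2),np.round(o["location"]),len(q),"med",np.round(np.median(q,0)),"lo",np.round(np.percentile(q,3,axis=0)),"hi",np.round(np.percentile(q,97,axis=0)))
E
```

```text
{'clock': np.float64(0.0), 'joint_pos': array([-1.18 ,  0.424,  1.631,  0.   ,  1.089, -0.019]), 'dq': array([-0.   ,  0.   ,  0.   , -0.   , -0.001,  0.   ]), 'effort': array([-2.0000e-03, -5.5739e+01, -2.8175e+01, -0.0000e+00,  7.0000e-03,
        0.0000e+00]), 'tool_pos': array([ 248.838, -572.713,  230.505]), 'tool_rot': array([-3.074, -0.639,  0.   ]), 'force': array([0.209, 0.365, 0.852]), 'wrist_torque': array([ 0.004, -0.039, -0.023]), 'grip_force': np.float64(0.0), 'gripper_width': np.float64(85.267)} 18.700000000000003
scene 56.5677127802017 cam [1095.  156.  649.]
tray 0.76 [281. 279.] 12011 med [603.  15.   4.] lo [ 440. -176.    2.] hi [724. 175.  29.]
tray 0.24 [175. 132.] 528 med [ 504. -338.   96.] lo [ 474. -390.   16.] hi [ 514. -314.  133.]
pin 0.55 [181. 305.] 138 med [364.  20.  49.] lo [354.  10.   4.] hi [369.  28.  69.]
pin 0.43 [220. 274.] 125 med [523. -14.  61.] lo [513. -23.  41.] hi [526.  -6.  73.]
stand 0.77 [202. 145.] 950 med [ 517. -339.   27.] lo [ 479. -387.    2.] hi [ 531. -293.   39.]
tongs 0.82 [172. 139.] 531 med [ 503. -337.   96.] lo [ 396. 
[... 1605 characters left out ...]
  30.] lo [ 474. -386.    4.] hi [ 527. -292.   40.]
tongs 0.7 [174. 301.] 217 med [ 499. -323.   89.] lo [ 490. -385.   15.] hi [ 516. -314.  133.]
tongs 0.59 [186. 330.] 116 med [ 415. -319.   46.] lo [ 410. -401.    0.] hi [ 422. -310.   81.]
tin_a 0.94 [273. 275.] 677 med [495. 108.  27.] lo [463.  67.   8.] hi [528. 132.  29.]
tin_a 0.83 [216. 284.] 281 med [ 523. -138.   27.] lo [ 495. -173.   11.] hi [ 562. -109.   31.]
brush 0.7 [240. 244.] 823 med [607.   2.  43.] lo [585. -91.   5.] hi [637.  50.  46.]
bottle 0.82 [343. 255.] 1295 med [482. 345.  73.] lo [462. 324.   9.] hi [505. 355. 121.]
bottle 0.66 [262. 255.] 6323 med [572.  48.   5.] lo [ 442. -177.    2.] hi [715. 185.  30.]
```

```bash
python3 - <<'E'
from h import *
c=np.load("scene0.npz"); im=c["c"]; cv2.imwrite("pics/s1.png",cv2.resize(im[130:330,70:470],None,fx=2,fy=2,interpolation=cv2.INTER_CUBIC))
def rect(q,n): 
    (cx,cy),(a,b),ang=cv2.minAreaRect(q[:,:2].astype(np.float32)); print(n,len(q),np.round([cx,cy,a,b,ang],1))
for n in ["scene0","side0"]:
    d=np.load(n+".npz"); w=d["w"]; X,Y,Z=w[...,0],w[...,1],w[...,2]
    m=(abs(Z-22)<2.5)&(X>400)&(X<780)&(abs(Y)<230)
    # dock top
    g=(abs(Z-30)<2.5)&(X>460)&(X<570)&(Y>-100)&(Y<60); rect(w[g],n+" dock")
    g=(abs(Z-4)<4)&(X>420)&(X<760)&(abs(Y)<220); 
    bgr=d["c"].astype(int); rim=(Z>17)&(Z<25)&(X>400)&(X<780)&(abs(Y)<230)&(bgr.min(-1)>150); rect(w[rim],n+" rim")
    g=(abs(Z-38)<3)&(X>440)&(X<570)&(Y>-420)&(Y<-270); rect(w[g],n+" stand")
    g=(Z>100)&(X>440)&(X<570)&(Y>-420)&(Y<-270); rect(w[g],n+" tongs top"); 
    g=(Z>120)&(X>440)&(X<570)&(Y>-420)&(Y<-270); rect(w[g],n+" tongs head"); print(w[g].mean(0), Z[g].max())
    hsv=cv2.cvtColor(d["c"],cv2.COLOR_BGR2HSV)
    g=((hsv[...,0]<8)|(hsv[...,0]>172))&(hsv[...,1]>140)&(Z>35)&(abs(Y)<150); 
    rect(w[g],n+" pin red"); rect(w[g&(Z>68)],n+" pin top"); 
    g=(hsv[...,0]>95)&(hsv[...,0]<130)&(hsv[...,1]>120)&(Z>64)&(abs(Y)<150); 
    if g.sum(): rect(w[g],n+" knob top"); print(np.median(w[g],0))
E
```

```text
scene0 dock 627 [515.9 -14.1  60.2 150.8   7.9]
scene0 rim 187 [689.6  42.3 149.8 391.5  32.4]
scene0 stand 322 [ 501.4 -344.3   48.2  100.7   10.8]
scene0 tongs top 246 [ 502.3 -343.7   24.2   48.8   15.1]
scene0 tongs head 162 [ 502.5 -344.    23.8   42.4   16.6]
[ 504.20095135 -340.42040089  128.75489736] 133.97569215087609
scene0 pin red 100 [516.8 -16.   20.4  16.6   3.2]
scene0 pin top 50 [516.1 -16.1  18.9  16.5   2.2]
scene0 knob top 106 [442.  -22.8  20.9 199.9  64.5]
[517.85494799 -56.72223559  68.95252148]
side0 dock 380 [518.4 -26.8  56.  130.9   7.3]
side0 rim 514 [581.1  -4.2 270.7 364.5   7.1]
side0 stand 114 [ 502.2 -343.3   45.3  107.6   10.9]
side0 tongs top 89 [ 501.5 -340.2   19.4   44.2    8.8]
side0 tongs head 52 [ 501.2 -338.4   19.4   37.4    8.8]
[ 500.82284254 -335.88794512  129.50511247] 134.66318700583543
side0 pin red 143 [730.9   2.3 295.6 447.8  89.5]
side0 pin top 30 [514.8 -14.1  17.3  15.4  88.7]
side0 knob top 74 [449.5  -3.1  55.7 200.5  63.5]
[515.0786313  -48.52309997  69.35805656]
```

View pics/s1.png

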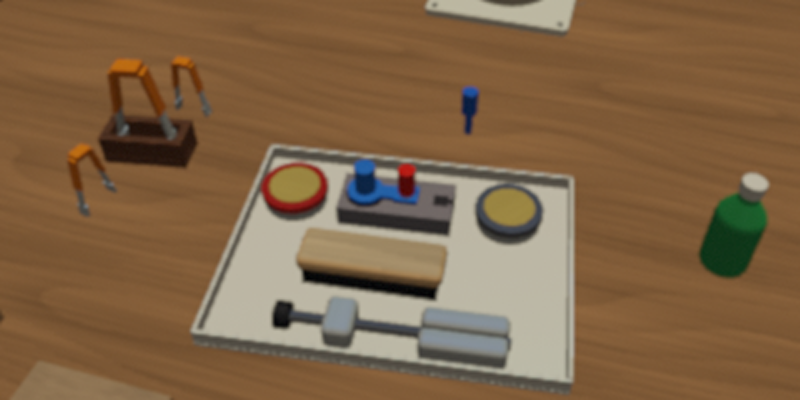

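carry_out(
  motion=[
    [[0.36, 0.74, 0], [0, 0, 0.82], 1],
    [[0.36, 0.74, 0], [0, 0, 0.82], 1],
    [[0.36, 0.74, 0], [0, 0, 0.82], 1],
    [[0.36, 0.74, 0], [0, 0, 0.82], 1],
    [[0.36, 0.74, 0], [0, 0, 0.82], 1],
  ],
)

```text
clock: 1.62
tool_pos: [339.7, -387.2, 231.6]
tool_rot: [2.714, 1.582, 0.0]
force: [0.6, 0.4, -0.9]
gripper_width: 85.5
grip_force: 0.0
```

carry_out(
  motion=[
    [[0.36, 0.74, 0], [0, 0, 0.82], 1],
    [[0.36, 0.74, 0], [0, 0, 0.82], 1],
    [[0.36, 0.74, 0], [0, 0, 0.82], 1],
    [[0.36, 0.74, 0], [0, 0, 0.82], 1],
    [[0.36, 0.74, 0], [0, 0, 0.82], 1],
  ],
)

```text
clock: 2.25
tool_pos: [429.7, -203.2, 231.5]
tool_rot: [2.076, 2.357, -0.0]
force: [-0.2, 0.7, -0.8]
gripper_width: 85.1
grip_force: 0.0
```

carry_out(
  motion=[
    [[0.35, 0.75, -0.2], [0, 0, 0], 1],
    [[0.35, 0.75, -0.2], [0, 0, 0], 1],
    [[0.35, 0.75, -0.2], [0, 0, 0], 1],
    [[0.35, 0.75, -0.2], [0, 0, 0], 1],
    [[0.35, 0.75, -0.2], [0, 0, 0], 1],
    [[0.35, 0.75, -0.2], [0, 0, 0], 1],
  ],
)

```text
clock: 3.0
tool_pos: [516.4, -17.4, 181.3]
tool_rot: [2.079, 2.355, -0.001]
force: [-0.1, 0.1, 0.4]
gripper_width: 85.4
grip_force: 0.0
```

```bash
cat > look.py <<'E'
from h import *
import sys
s=r.state(); print({k:np.round(s[k],2) for k in ["clock","joint_pos","tool_pos","tool_rot","force","gripper_width","grip_force"]})
p=get_image("wrist"); w=cloud(p); np.savez("w.npz",w=w,c=p["color"]); cv2.imwrite(f"pics/{sys.argv[1]}.png",p["color"])
print("cam",np.round(-np.array(p["R"]).T@np.array(p["t"]).ravel()))
hsv=cv2.cvtColor(p["color"],cv2.COLOR_BGR2HSV); Z=w[...,2]
def circ(m,n):
    q=w[m&~np.isnan(Z)]
    if len(q)<20: print(n,len(q)); return
    (x,y),rad=cv2.minEnclosingCircle(q[:,:2].astype(np.float32)); print(n,len(q),"circ",np.round([x,y,rad],1),"med",np.round(np.median(q,0),1))
near=(abs(w[...,0]-515)<90)&(abs(w[...,1])<130)
red=((hsv[...,0]<8)|(hsv[...,0]>172))&(hsv[...,1]>140)&near; blue=(hsv[...,0]>95)&(hsv[...,0]<130)&(hsv[...,1]>120)&near
circ(red&(Z>Z[red&(Z<120)].max()-4)&(Z<120),"pin top"); circ(blue&(abs(Z-70)<4),"knob top")
for n,m in [("dock",(abs(Z-30)<3)&near)]:
    q=w[m]; print(n,len(q),np.round(np.array(sum(map(list,[cv2.minAreaRect(q[:,:2].astype(np.float32))[0],cv2.minAreaRect(q[:,:2].astype(np.float32))[1]]),[])),1),round(cv2.minAreaRect(q[:,:2].astype(np.float32))[2],1))
E
python3 look.py w1
```

```text
{'clock': np.float64(3.0), 'joint_pos': array([-0.06,  0.33,  1.91, -0.  ,  0.9 , -0.18]), 'tool_pos': array([516.41, -17.38, 181.34]), 'tool_rot': array([ 2.08,  2.36, -0.  ]), 'force': array([-0.15,  0.09,  0.43]), 'gripper_width': np.float64(85.37), 'grip_force': np.float64(0.0)}
cam [507.  62. 323.]
pin top 533 circ [516.5 -15.4   9.6] med [516.4 -14.9  71.4]
knob top 645 circ [522.2 -60.8  11.5] med [522.2 -60.2  69.5]
dock 9354 [544.6  -4.1 134.8 252.3] 9.2
```

View pics/w1.png

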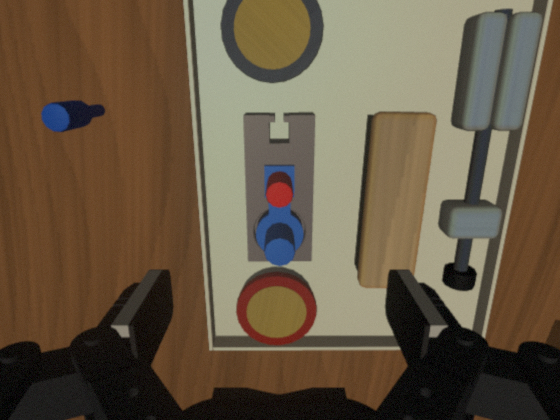

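carry_out(
  motion=[
    [[0, 0.006, -0.2], [0, 0, 0], 0.8],
    [[0, 0.006, -0.4], [0, 0, 0], 0.7],
    [[0, 0.006, -0.5], [0, 0, 0], 0.6],
    [[0, 0.006, -0.56], [0, 0, 0], 0.6],
    [[0, 0.006, -0.56], [0, 0, 0], 0.6],
    [[0, 0.006, -0.56], [0, 0, 0], 0.1],
    [[0, 0.006, -0.56], [0, 0, 0], 0.1],
    [[0, 0.006, -0.56], [0, 0, 0], 0.1],
    [[0, 0.006, -0.56], [0, 0, 0], 0.1],
  ],
  newtons=30,
)

```text
clock: 4.18
tool_pos: [517.4, -14.3, 42.4]
tool_rot: [2.075, 2.357, 0.002]
force: [-0.9, -1.1, 6.9]
gripper_width: 19.1
grip_force: 29.7
```

carry_out(
  motion=[
    [[0, 0, 0.05], [0, 0, 0], 0.1],
    [[0, 0, 0.1], [0, 0, 0], 0.1],
    [[0, 0, 0.15], [0, 0, 0], 0.1],
    [[0, 0, 0.2], [0, 0, 0], 0.1],
    [[0, 0, 0.2], [0, 0, 0], 0.1],
    [[-0.01, 0.075, 0.2], [0, 0, 0], 0.1],
    [[-0.019, 0.151, 0.2], [0, 0, 0], 0.1],
    [[-0.019, 0.151, 0.2], [0, 0, 0], 0.1],
    [[-0.019, 0.151, 0.2], [0, 0, 0], 0.1],
  ],
)

```text
clock: 5.3
tool_pos: [511.6, 24.1, 91.1]
tool_rot: [-2.074, -2.359, 0.001]
force: [-1.1, 0.9, -1.0]
gripper_width: 18.8
grip_force: 29.4
```

```bash
python3 look.py w2; python3 - <<'E'
from h import *
p=get_image("side"); cv2.imwrite("pics/sd2.png",np.hstack([cv2.resize(p["color"][190:290,220:340],None,fx=3.3,fy=3.3,interpolation=cv2.INTER_CUBIC),cv2.resize(cv2.imread("pics/w2.png"),(440,330))]))
E
```

```text
{'clock': np.float64(5.3), 'joint_pos': array([ 0.02,  0.48,  1.96, -0.  ,  0.7 , -0.1 ]), 'tool_pos': array([511.57,  24.1 ,  91.06]), 'tool_rot': array([-2.07, -2.36,  0.  ]), 'force': array([-1.07,  0.91, -1.02]), 'gripper_width': np.float64(18.82), 'grip_force': np.float64(29.38)}
cam [502. 104. 233.]
pin top 1340 circ [511.7  23.4  10.3] med [511.6  25.8 119.4]
knob top 734 circ [522.1 -59.9  11.8] med [521.3 -55.1  69.2]
dock 10506 [542.5  27.6 131.6 225.4] 13.0
```

View pics/sd2.png

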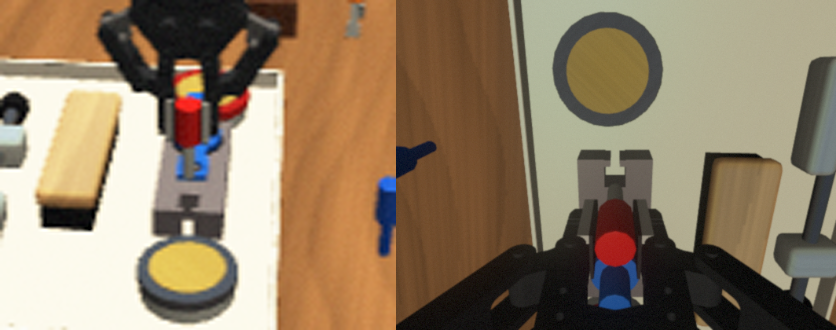

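carry_out(
  motion=[
    [[0, 0, -0.05], [0, 0, 0], 0.1],
    [[0, 0, -0.09], [0, 0, 0], 0.1],
    [[0, 0, -0.11], [0, 0, 0], 0.1],
    [[0, 0, -0.13], [0, 0, 0], 0.1],
    [[0, 0, -0.13], [0, 0, 0], 0.1],
  ],
)

```text
clock: 6.02
tool_pos: [511.6, 23.5, 58.4]
tool_rot: [-2.076, -2.358, 0.001]
force: [0.2, -0.0, -0.6]
gripper_width: 18.9
grip_force: 29.4
```

carry_out(
  motion=[
    [[0, 0, -0.03], [0, 0, 0], 0.1],
    [[0, 0, -0.05], [0, 0, 0], 0.1],
    [[0, 0, -0.065], [0, 0, 0], 0.1],
    [[0, 0, -0.065], [0, 0, 0], 0.1],
  ],
)

```text
clock: 6.52
tool_pos: [511.8, 23.5, 42.5]
tool_rot: [-2.076, -2.358, 0.0]
force: [-0.5, 0.8, 2.1]
gripper_width: 19.3
grip_force: 29.5
```

carry_out(
  motion=[
    [[0, 0, 0], [0, 0, 0], 0.4],
    [[0, 0, 0], [0, 0, 0], 0.5],
    [[0, 0, 0], [0, 0, 0], 0.6],
    [[0, 0, 0.1], [0, 0, 0], 0.6],
    [[0, 0, 0.3], [0, 0, 0], 0.8],
    [[0, 0, 0.5], [0, 0, 0], 1],
    [[0, 0, 0.7], [0, 0, 0], 1],
    [[0, 0, 0.72], [0, 0, 0], 1],
  ],
)

```text
clock: 7.52
tool_pos: [514.0, 23.6, 226.3]
tool_rot: [2.072, 2.354, 0.008]
force: [0.6, -0.2, -0.6]
gripper_width: 85.4
grip_force: 0.0
```

```bash
python3 look.py w3; python3 - <<'E'
from h import *
p=get_image("side"); cv2.imwrite("pics/sd3.png",np.hstack([cv2.resize(p["color"][190:290,220:340],None,fx=3.3,fy=3.3,interpolation=cv2.INTER_CUBIC),cv2.resize(cv2.imread("pics/w3.png"),(400,330))]))
E
```

```text
{'clock': np.float64(7.52), 'joint_pos': array([ 0.02,  0.26,  1.88,  0.  ,  0.99, -0.1 ]), 'tool_pos': array([513.98,  23.58, 226.34]), 'tool_rot': array([2.07, 2.35, 0.01]), 'force': array([ 0.6 , -0.16, -0.56]), 'gripper_width': np.float64(85.39), 'grip_force': np.float64(0.0)}
cam [503. 103. 368.]
pin top 398 circ [512.   22.9   9.7] med [512.   23.4  71.4]
knob top 437 circ [522.  -60.8  11.5] med [522.2 -60.1  69.4]
dock 6535 [543.8   3.3 135.9 268.2] 9.4
```

View pics/sd3.png

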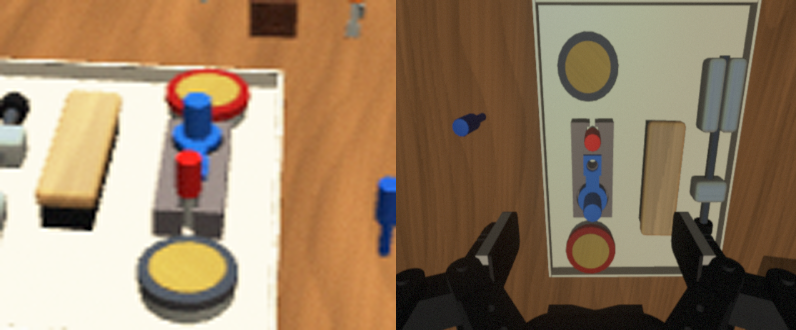

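carry_out(
  motion=[
    [[-0.02, -0.73, 0], [0, 0, -0.96], 1],
    [[-0.02, -0.73, 0], [0, 0, -0.96], 1],
    [[-0.02, -0.73, 0], [0, 0, -0.96], 1],
    [[-0.02, -0.73, 0], [0, 0, -0.96], 1],
    [[-0.02, -0.73, 0], [0, 0, -0.96], 1],
  ],
)

```text
clock: 8.25
tool_pos: [505.5, -159.3, 220.6]
tool_rot: [-2.796, -1.427, 0.004]
force: [0.0, -0.4, -0.4]
gripper_width: 85.5
grip_force: 0.0
```

carry_out(
  motion=[
    [[-0.02, -0.74, 0], [0, 0, -0.96], 1],
    [[-0.02, -0.74, 0], [0, 0, -0.96], 1],
    [[-0.02, -0.74, 0], [0, 0, -0.96], 1],
    [[-0.02, -0.74, 0], [0, 0, -0.96], 1],
    [[-0.02, -0.74, 0], [0, 0, -0.96], 1],
    [[-0.02, -0.74, 0], [0, 0, -0.96], 1],
  ],
)

```text
clock: 9.0
tool_pos: [501.8, -342.6, 221.8]
tool_rot: [-3.125, -0.309, 0.002]
force: [-0.0, -0.0, 0.8]
gripper_width: 85.5
grip_force: 0.0
```

```bash
python3 - <<'E'
from h import *
s=r.state(); print({k:np.round(s[k],3) for k in ["clock","joint_pos","tool_pos","tool_rot","gripper_width"]})
p=get_image("wrist"); w=cloud(p); cv2.imwrite("pics/w4.png",p["color"]); X,Y,Z=w[...,0],w[...,1],w[...,2]
hsv=cv2.cvtColor(p["color"],cv2.COLOR_BGR2HSV); near=(abs(X-502)<45)&(abs(Y+343)<70)
org=(hsv[...,0]>5)&(hsv[...,0]<20)&(hsv[...,1]>150)
def rect(m,n):
    q=w[m]
    if len(q)<10: print(n,len(q)); return
    a=cv2.minAreaRect(q[:,:2].astype(np.float32)); print(n,len(q),np.round(a[0],1),np.round(a[1],1),round(a[2],1),"z",np.round(np.percentile(q[:,2],[5,50,95]),1))
rect(near&(abs(Z-38)<3),"stand top"); rect(near&(Z>128)&(Z<140),"head top"); rect(near&(Z>118)&(Z<140),"head"); rect(near&(Z>50)&(Z<140),"tongs")
E
```

```text
{'clock': np.float64(9.0), 'joint_pos': array([-0.619,  0.409,  1.676,  0.   ,  1.058,  0.755]), 'tool_pos': array([ 501.791, -342.629,  221.844]), 'tool_rot': array([-3.125e+00, -3.090e-01,  2.000e-03]), 'gripper_width': np.float64(85.483)}
stand top 2392 [ 502.7 -344.5] [ 46.1 100.2] 10.0 z [36.  37.3 38.6]
head top 1414 [ 502.5 -344.7] [22.2 29.6] 9.7 z [130.1 131.6 132.7]
head 1942 [ 502.7 -344.4] [22.3 42.8] 8.1 z [123.8 131.2 132.6]
tongs 2409 [ 502.7 -344.2] [22.3 58.7] 8.1 z [ 80.6 130.8 132.6]
```

View pics/w4.png

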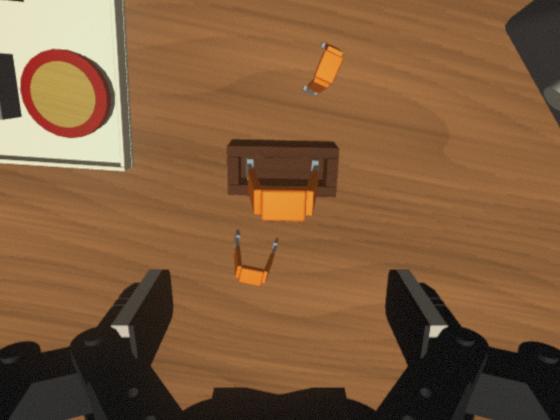

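carry_out(
  motion=[
    [[0.003, -0.008, -0.2], [0, 0, -0.03], 1],
    [[0.003, -0.008, -0.4], [0, 0, -0.03], 1],
    [[0.003, -0.008, -0.55], [0, 0, -0.03], 1],
    [[0.003, -0.008, -0.6], [0, 0, -0.03], 1],
    [[0.003, -0.008, -0.6], [0, 0, -0.03], 1],
    [[0.003, -0.008, -0.6], [0, 0, -0.03], 0.7],
    [[0.003, -0.008, -0.6], [0, 0, -0.03], 0.6],
    [[0.003, -0.008, -0.6], [0, 0, -0.03], 0.53],
    [[0.003, -0.008, -0.6], [0, 0, -0.03], 0.53],
    [[0.003, -0.008, -0.6], [0, 0, -0.03], 0.53],
  ],
  newtons=40,
)

```text
clock: 10.3
tool_pos: [503.9, -347.0, 74.8]
tool_rot: [3.128, 0.261, 0.005]
force: [-0.2, -0.3, 6.0]
gripper_width: 45.4
grip_force: 3.7
```

carry_out(
  motion=[
    [[0, 0, 0], [0, 0, 0], 0.52],
    [[0, 0, 0], [0, 0, 0], 0.52],
    [[0, 0, 0], [0, 0, 0], 0.52],
  ],
)

```text
clock: 10.68
tool_pos: [504.0, -347.1, 74.9]
tool_rot: [3.128, 0.261, 0.005]
force: [-0.8, 0.2, 6.6]
gripper_width: 44.4
grip_force: 8.8
```

carry_out(
  motion=[
    [[0, 0, 0.04], [0, 0, 0], 0.52],
    [[0, 0, 0.1], [0, 0, 0], 0.52],
    [[0, 0, 0.2], [0, 0, 0], 0.52],
    [[0, 0, 0.3], [0, 0, 0], 0.52],
    [[0, 0, 0.4], [0, 0, 0], 0.52],
    [[0, 0, 0.44], [0, 0, 0], 0.52],
    [[0, 0, 0.44], [0, 0, 0], 0.52],
  ],
)

```text
clock: 11.55
tool_pos: [502.8, -346.2, 183.5]
tool_rot: [3.13, 0.261, 0.002]
force: [-0.4, -0.2, -1.3]
gripper_width: 44.6
grip_force: 4.3
```

```bash
python3 - <<'E'
from h import *
s=r.state(); print({k:np.round(s[k],3) for k in ["clock","joint_pos","tool_pos","tool_rot","force","gripper_width","grip_force"]})
p=get_image("wrist"); w=cloud(p); q=get_image("scene")
a,b=map(int,px(q,s["tool_pos"]))
np.savez("w5.npz",w=w,c=p["color"],R=p["R"],t=p["t"]); 
cr=q["color"][max(0,a-60):a+70,max(0,b-65):b+65]
cv2.imwrite("pics/w5.png",np.hstack([cv2.resize(p["color"],(480,360)),cv2.resize(cr,(320,360),interpolation=cv2.INTER_CUBIC)]))
E
```

```text
{'clock': np.float64(11.55), 'joint_pos': array([-0.622,  0.458,  1.7  , -0.   ,  0.982,  0.782]), 'tool_pos': array([ 502.804, -346.188,  183.508]), 'tool_rot': array([3.13e+00, 2.61e-01, 2.00e-03]), 'force': array([-0.403, -0.188, -1.299]), 'gripper_width': np.float64(44.611), 'grip_force': np.float64(4.278)}
```

View pics/w5.png

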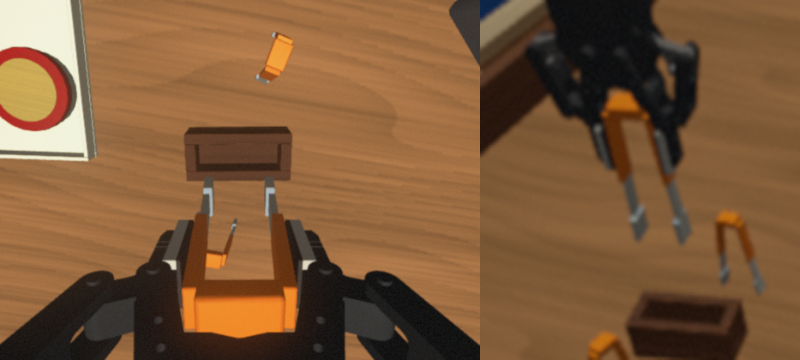

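```bash
cat > tips.py <<'E'
from h import *
s=r.state(); T=s["tool_pos"]; print({k:np.round(s[k],3) for k in ["clock","tool_pos","tool_rot","gripper_width","grip_force"]})
rv=s["tool_rot"]; R=cv2.Rodrigues(rv)[0]
for n in ["wrist","scene","side"]:
    p=get_image(n); w=cloud(p); q=(w-T)@R  # tool frame
    c=p["color"].astype(int); sat=c.max(-1)-c.min(-1)
    m=(abs(q[...,0])<30)&(abs(q[...,1])<45)&(q[...,2]>40)&(q[...,2]<72)&(sat<45)
    for sg in (-1,1):
        k=q[m&(q[...,1]*sg>0)]
        if len(k)>8: print(n,sg,len(k),"tool-frame lo/med/hi",*[np.round(np.percentile(k,v,axis=0),1) for v in (3,50,97)])
E
python3 tips.py
```

```text
{'clock': np.float64(11.65), 'tool_pos': array([ 502.035, -345.652,  181.902]), 'tool_rot': array([-3.13e+00, -2.61e-01,  1.00e-03]), 'gripper_width': np.float64(44.376), 'grip_force': np.float64(4.278)}
wrist -1 366 tool-frame lo/med/hi [ -9.3 -23.2  41.2] [  6.2 -19.4  44.4] [  9.3 -17.7  62.2]
wrist 1 346 tool-frame lo/med/hi [-9.  15.8 42.1] [ 7.  17.6 44.4] [ 9.3 21.6 62.7]
scene -1 58 tool-frame lo/med/hi [ -9.  -25.3  41. ] [  2.5 -23.6  50.5] [  9.4 -19.   61.5]
scene 1 57 tool-frame lo/med/hi [-9.7 15.  42.2] [ 3.6 17.  51.6] [ 8.5 21.2 62. ]
side -1 37 tool-frame lo/med/hi [ -9.1 -25.4  42.3] [ -2.2 -23.3  51.2] [  7.1 -20.1  62.7]
side 1 12 tool-frame lo/med/hi [-9.8 11.8 42.5] [ 3.5 17.  46.6] [ 6.8 21.3 55.5]
```

carry_out(
  motion=[
    [[0.01, 0.08, 0], [0, 0, 0], 0.52],
    [[0.02, 0.22, 0], [0, 0, 0], 0.52],
    [[0.03, 0.4, 0], [0, 0, 0], 0.52],
    [[0.04, 0.56, 0], [0, 0, 0], 0.52],
  ],
)

```text
clock: 12.3
tool_pos: [512.1, -203.5, 182.1]
tool_rot: [-3.13, -0.261, 0.001]
force: [-0.4, -0.4, -1.1]
gripper_width: 44.5
grip_force: 4.3
```

carry_out(
  motion=[
    [[0.01, 0.18, 0], [0, 0, 0], 0.52],
    [[0.02, 0.35, 0], [0, 0, 0], 0.52],
    [[0.03, 0.48, 0], [0, 0, 0], 0.52],
    [[0.04, 0.55, 0], [0, 0, 0], 0.52],
    [[0.04, 0.575, 0], [0, 0, 0], 0.52],
    [[0.04, 0.575, 0], [0, 0, 0], 0.52],
    [[0.04, 0.575, 0], [0, 0, 0], 0.52],
  ],
)

```text
clock: 13.18
tool_pos: [522.5, -63.1, 182.5]
tool_rot: [3.131, 0.259, -0.0]
force: [-0.3, -0.7, -0.8]
gripper_width: 44.2
grip_force: 4.3
```

```bash
python3 tips.py; python3 - <<'E'
from h import *
p=get_image("wrist"); w=cloud(p); c=cv2.cvtColor(p["color"],cv2.COLOR_BGR2HSV); X,Y,Z=w[...,0],w[...,1],w[...,2]
b=(c[...,0]>95)&(c[...,0]<130)&(c[...,1]>120)&(abs(Z-69)<4)&(abs(X-522)<30)&(abs(Y+60)<30); k=w[b]
if len(k)>20: print("knob",len(k),cv2.minEnclosingCircle(k[:,:2].astype(np.float32)))
q=get_image("scene"); a,e=map(int,px(q,r.state()["tool_pos"]-[0,0,60]))
cv2.imwrite("pics/w6.png",np.hstack([cv2.resize(p["color"],(400,300)),cv2.resize(q["color"][a-65:a+55,e-80:e+80],(400,300),interpolation=cv2.INTER_CUBIC)]))
E
```

```text
{'clock': np.float64(13.175), 'tool_pos': array([522.518, -63.063, 182.516]), 'tool_rot': array([ 3.131,  0.259, -0.   ]), 'gripper_width': np.float64(44.245), 'grip_force': np.float64(4.278)}
wrist -1 374 tool-frame lo/med/hi [ -9.3 -23.5  41.3] [  6.2 -19.4  44.4] [  9.2 -17.7  63.5]
wrist 1 378 tool-frame lo/med/hi [-8.9 15.8 41.4] [ 6.4 17.5 44.6] [ 9.3 21.5 63. ]
scene -1 33 tool-frame lo/med/hi [ -5.3 -24.1  41.9] [  6.4 -21.9  50.2] [  9.3 -17.8  60.7]
scene 1 43 tool-frame lo/med/hi [-8.4 15.8 41. ] [ 5.6 17.9 47.8] [ 9.  21.7 60.1]
side -1 57 tool-frame lo/med/hi [-10.6 -25.9  41.6] [ -2.8 -23.5  51.4] [  4.9 -21.3  62.7]
side 1 24 tool-frame lo/med/hi [-9.5 14.6 41.6] [-6.8 17.2 51. ] [ 6.6 19.8 62.8]
knob 765 ((522.83056640625, -61.04931640625), 11.764813423156738)
```

View pics/w6.png

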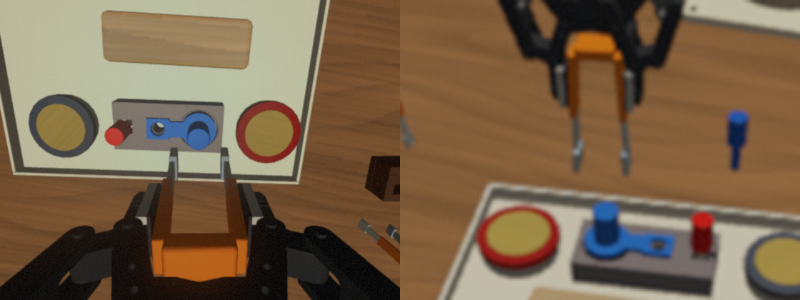

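carry_out(
  motion=[
    [[0, 0.003, -0.06], [0, 0, 0], 0.52],
    [[0, 0.003, -0.12], [0, 0, 0], 0.52],
    [[0, 0.003, -0.17], [0, 0, 0], 0.52],
    [[0, 0.003, -0.21], [0, 0, 0], 0.52],
    [[0, 0.003, -0.23], [0, 0, 0], 0.52],
  ],
)

```text
clock: 14.05
tool_pos: [522.2, -61.4, 124.1]
tool_rot: [-3.13, -0.261, 0.002]
force: [-0.5, -0.3, -0.2]
gripper_width: 44.6
grip_force: 4.3
```

carry_out(
  motion=[
    [[0, 0, -0.03], [0, 0, 0], 0.52],
    [[0, 0, -0.055], [0, 0, 0], 0.52],
    [[0, 0, -0.07], [0, 0, 0], 0.52],
    [[0, 0, -0.07], [0, 0, 0], 0.52],
  ],
)

```text
clock: 14.55
tool_pos: [522.5, -61.5, 107.4]
tool_rot: [-3.131, -0.261, 0.0]
force: [0.4, -0.4, -0.3]
gripper_width: 44.5
grip_force: 4.3
```

```bash
python3 - <<'E'
from h import *
p=get_image("wrist"); q=get_image("scene"); a,e=map(int,px(q,r.state()["tool_pos"]-[0,0,60]))
cv2.imwrite("pics/w7.png",np.hstack([cv2.resize(p["color"][100:400,130:430],(400,400)),cv2.resize(q["color"][a-45:a+35,e-40:e+40],(400,400),interpolation=cv2.INTER_CUBIC)]))
E
```

```text
(no output)
```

View pics/w7.png

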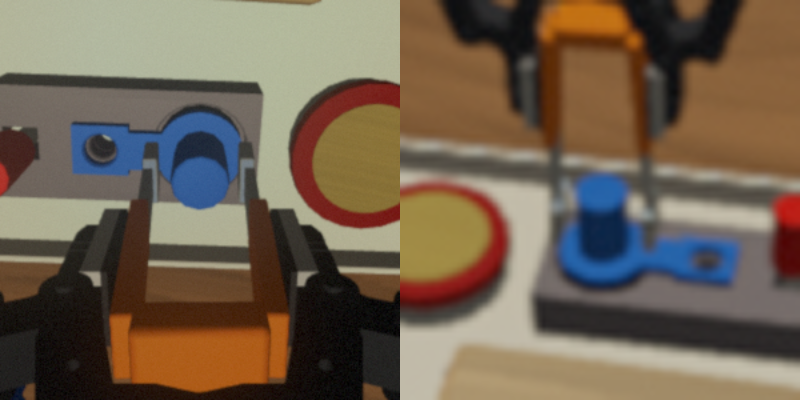

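carry_out(
  motion=[
    [[0, 0, 0], [0, 0, 0], 0.5],
    [[0, 0, 0], [0, 0, 0], 0.48],
    [[0, 0, 0], [0, 0, 0], 0.46],
    [[0, 0, 0], [0, 0, 0], 0.4],
    [[0, 0, 0], [0, 0, 0], 0.35],
    [[0, 0, 0], [0, 0, 0], 0.35],
  ],
  newtons=40,
)

```text
clock: 15.4
tool_pos: [522.7, -61.5, 107.7]
tool_rot: [3.131, 0.261, 0.0]
force: [-0.1, -0.0, 2.3]
gripper_width: 39.3
grip_force: 40.5
```

carry_out(
  motion=[
    [[0, 0, 0.02], [0, 0, 0], 0.35],
    [[0, 0, 0.05], [0, 0, 0], 0.35],
    [[0, 0, 0.1], [0, 0, 0], 0.35],
    [[0, 0, 0.17], [0, 0, 0], 0.35],
    [[0, 0, 0.25], [0, 0, 0], 0.35],
    [[0, 0, 0.33], [0, 0, 0], 0.35],
    [[0, 0, 0.41], [0, 0, 0], 0.35],
    [[0, 0, 0.46], [0, 0, 0], 0.35],
    [[0, 0, 0.49], [0, 0, 0], 0.35],
    [[0, 0, 0.5], [0, 0, 0], 0.35],
  ],
)

```text
clock: 16.65
tool_pos: [522.5, -61.5, 232.9]
tool_rot: [3.131, 0.261, 0.0]
force: [-0.2, -0.2, -1.7]
gripper_width: 39.4
grip_force: 40.4
```

carry_out(
  motion=[
    [[0, 0, 0], [0, 0, 0], 0.35],
    [[0, 0, 0], [0, 0, 0], 0.35],
    [[0, 0, 0], [0, 0, 0], 0.35],
    [[0, 0, 0], [0, 0, 0], 0.35],
  ],
)

```text
clock: 17.15
tool_pos: [522.4, -61.5, 232.3]
tool_rot: [-3.131, -0.261, 0.001]
force: [0.1, -0.2, -0.7]
gripper_width: 39.4
grip_force: 40.4
```

```bash
python3 - <<'E'
from h import *
p=get_image("side"); q=get_image("scene"); T=r.state()["tool_pos"]; out=[]
for g in (p,q):
    a,e=map(int,px(g,T-[0,0,80])); a0=max(0,a-70); e0=max(0,e-70); out.append(cv2.resize(g["color"][a0:a0+140,e0:e0+140],(400,400),interpolation=cv2.INTER_CUBIC))
    w=cloud(g); c=cv2.cvtColor(g["color"],cv2.COLOR_BGR2HSV); b=(c[...,0]>95)&(c[...,0]<130)&(c[...,1]>120)&(abs(w[...,0]-522)<70)&(abs(w[...,1]+55)<75)&(w[...,2]>50); k=w[b]
    print(len(k),np.round(np.percentile(k,[2,50,98],axis=0),1))
cv2.imwrite("pics/w8.png",np.hstack(out))
E
```

```text
152 [[503.3 -68.1 153.1]
 [516.4 -44.3 160.9]
 [536.7  -1.7 195. ]]
443 [[506.6 -74.3 154. ]
 [528.5 -54.1 161.5]
 [541.   -6.  195.1]]
```

View pics/w8.png

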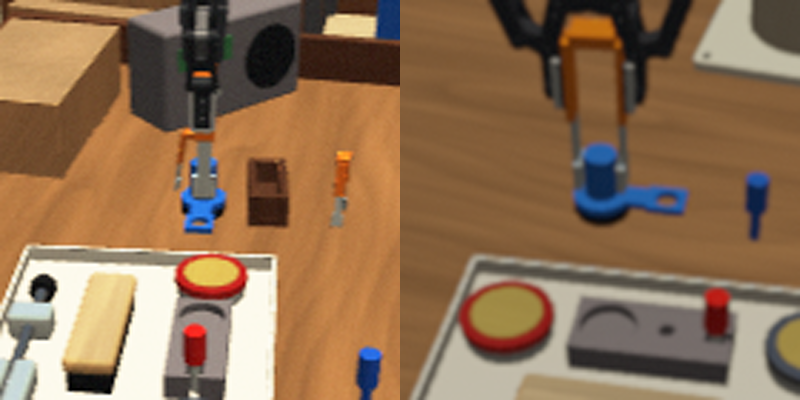

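The pictures show the dauber hanging upright in the closed tongs, its knob top at 195 mm against 70 at the start, so it is up about 125 mm. The red pin stands in the notch.

```bash
python3 -c "
from station import order
print(order.job_done())"
```

```text
the job is handed in; nothing more can be done
None
```

The pin is standing in the notch, the dauber is held upright in the closed tongs about 125 mm above where it sat, and the job is handed in at about 17 s on the clock, with no verdict returned.

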